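# Close the shoe buffer's tray, fit its speed knob and hold it pressed

## Task

The electric shoe buffer's tray is loaded: shut its lid fully, then pick up the loose black speed knob, turn it so that its flat matches the flat of the D-shaft and push it all the way onto the shaft. The buffer runs only while the knob is held in, so press the knob right in against its spring and finish still holding it pressed with the gripper, the lid still shut. Leave the tins, jar, brushes, applicator and scraper where they are.

Things in the scene. Friction and masses are not known exactly. Their poses are not given: they have to be found in the camera images.
- buffer: Electric shoe buffer, fixed, 300 mm deep (x), 360 wide (y). Origin: centre of its footprint on the table; x axis from its front (robot side) to its back. Front deck 100 mm high, x = -150 to +10 mm: grey console on the right (y = -180 to 0) with the D-shaft at x = -85, y = -90; on the left (y = 0 to +180) an open tray with hinged lid, holding a tin and an applicator.
- motor_top (a point): Middle of the motor housing's top, 190 mm above the table, at the buffer's x = +87.5, y = 0 mm; keep clear. Housing: x = +30 to +145, y = -65 to +65; its carrying handle reaches 223 mm. On either side a brush roller: x = +35 to +145, out to 203 mm left and right, 190 mm high. Axes as the buffer.
- lid (a joint): Opening angle of the tray lid in rad: 0 shut, 0.9 to 1.35 at the start, 1.6 fully open. Stiff hinge: it stays at any angle; less than 2 N at 120 mm from the hinge swings it down. Slate-blue plate, 158 mm along the hinge, 172 mm from hinge to free edge, 5 mm thick.
- lid_hinge (a point): Middle of the lid's hinge edge, on its outer face (on top when shut). The hinge runs along the buffer's x axis at the tray's left edge; when shut this point is at the buffer's x = -70, y = +177, height 99.5 mm. The point turns with the lid: -y runs along the lid to its free edge, z is the outer face's outward normal (push against it to close). The pivot is 5 mm below it (-z of the point).
- lid_edge (a point): Middle of the lid's free edge, on its outer face, 172 mm from the hinge; a finger lip 50 mm wide sticks out 8 mm beyond it. Axes as lid_hinge.
- knob: Loose black speed knob, bore down on the table. Origin: centre of its underside, z up. Round base 44 mm across, 17 mm high; on it a bar grip along x, 42 mm long, 14 mm thick (y), from 17 to 38 mm up. A white line on the bar's top and end points to +x. In the underside a D-bore 14 mm deep on the axis, its flat on the +x side, 0.5 mm to spare all round, 1.5 mm lead-in. 30 to 65 g.
- bore_roof (a point): In the knob, on its axis at the inner end of the bore, 14 mm above the underside; axes as the knob.
- line_end (a point): On the knob, the outer end of the white line: 21 mm from the axis along +x, on top of the bar, 38 mm above the underside; axes as the knob.
- shaft_tip (a point): Centre of the upright D-shaft's upper end, 123 mm above the table (23 above the console) when out. x axis: horizontal, towards the shaft's flat; z up. Aluminium, 12 mm in diameter, flat 1.5 mm from the axis, last 1.5 mm eased. With the knob fully on, the bore's inner end rests on this point, the knob's underside 9 mm above the console.
- shaft_foot (a point): On the axis of the D-shaft, level with the console, 100 mm above the table; x axis towards the flat. Around it a grey disc 34 mm across, 2 mm high, turns with the shaft; its orange mark points to the side of the flat. The shaft turns stiffly (0.04 N m), up to 2.1 rad either way, and starts with its flat within 0.7 rad of the buffer's x axis.
- shaft (a joint): How far the D-shaft is pressed in, in m: 0 out, 0.005 fully in at its stop. The spring needs 3 N to start and 8 N at the stop, and pushes it out again when released.
- polish_tin: Closed flat tin, black, 72 mm across, 22 mm high, in the tray. Leave alone. Origin: underside centre.
- applicator: White silicone applicator, 114 mm long, 38 mm round head, 10 mm thick, in the tray. Leave alone. Origin: underside, 49 mm from the head's end.
- spare_tin: Closed flat tin, dark red, 72 mm across, 22 mm high, on the table. Leave alone. Origin: underside centre.
- cream_jar: Brown jar with white cap, 52 mm across, 55 mm high, on the table. Leave alone. Origin: underside centre.
- brush_dark: Oval horsehair brush, dark wood, 160 x 56 x 46 mm, bristles down on the table. Leave alone. Origin: underside centre.
- brush_light: Oval horsehair brush, light wood, 160 x 56 x 46 mm, bristles down on the table. Leave alone. Origin: underside centre.
- scraper: Orange plastic scraper, 125 mm long, 52 mm wide, 7 mm thick, on the table. Leave alone. Origin: underside, near the middle.
Things that resemble listed ones, but are neither listed nor needed, are in the scene too. What is shaped like the knob but turquoise is not meant.

How it is judged:
By the outcome, as a careful person would: the job done as asked, in the order asked, and still so for the second after the job is handed in, while the arm keeps its last pose, push and grip.
It also fails if it takes over 58 s, if anything falls off the work surface, if the arm or the gripper's body presses on something with over 40 N, if the wrist force passes 120 N, or if a joint passes its speed limit or range.

## Robot

A 7-joint arm with a two-finger parallel gripper is mounted at the origin on the work surface. World frame = base frame: x ahead of the robot, y to its left, z up, the work surface at z = 0. Lengths are in m, angles in rad, forces in N, time in s.
With the tool pointing down it reaches from about 0.4 to 0.9 m from the base axis. Payload 5.5 kg.
Tool frame: the origin (TCP) lies midway between the tips of the shut fingers; the grasp point (between the pads) lies 19 mm behind it (manip.grip_depth is the distance from the TCP to the grasp point, in m); z points along the fingers, x is the direction in which the jaws open and shut, and the axes are right-handed (so a half turn about z gives the same grasp; the last joint's range is limited). The gripper opens to 92 mm and grips with 3 to 60 N. Pads are 19 mm wide; open, the fingers measure 130 mm over their backs; the gripper's body (75 mm by 190 mm) begins 47 mm behind the grasp point.
Start: joints at [1.578, 0.501, -0.427, 1.55, 0.221, 1.138, -0.21], TCP at [0.164, -0.629, 0.227] pointing down, gripper open.
Joint ranges: [-2.88, 2.88], [-0.31, 2.03], [-1.54, 1.56], [0.2, 2.42], [-1.41, 4.55], [0.19, 2.02], [-2.57, 2.57]. Speed limits (rad/s): [2.57, 2.57, 3.14, 3.14, 3.14, 3.14, 3.14].

## Interface

Orientations are given as a unit quaternion [x, y, z, w].
In Python, from bench import manip, effector, viewer gives the robot as it stands. Calls block until the motion is done:
- manip.move_pose(position, orientation): joint-space move of the TCP to a pose.
- manip.servo_line(position, ori=None, vel=0.15): straight line of the TCP; ori=None keeps the orientation; vel is the mean speed in m/s.
- manip.movej(angles): joint-space move.
- effector.open_jaws() and effector.close(f_grip=None): open the fingers fully, or close them until they stop; f_grip is the grip in N (None keeps the last).
- manip.sleep(seconds).
- manip.solve_ik(position, orientation): joint angles nearest the present ones, or None.
- viewer.get_image(name): name is "scene" or "top"; returns the picture (480x640x3 uint8, red, green, blue); there is no depth.
- viewer.get_calibration(name): a dict with "vfov" (degrees; the focal length in pixels is half the picture's height over the tangent of half this angle, whatever the lens; pixels are square), "cx", "cy" (the principal point, pixels), "eye" and "attitude" of the camera in the world. Camera axes: x right, y down, z forward; pixel columns grow to the right and rows downward; lengths in m; the calibration is good to about 2 mm. A picture is of the moment at which its call begins. get_calibration takes no time and is no camera call.
A pose or a line that the arm cannot do raises manip.PlanningError and nothing moves.
- manip.hand_in(): hands the job in, once; it reports no verdict.
Readings, each from a call of its own:
- manip.current_clock(): time.
- manip.current_q(): joint angles.
- manip.current_joint_velocities(): joint speeds.
- manip.current_tau(): joint torques, N m.
- manip.current_tool_pos(): TCP position.
- manip.current_tcp_rot(): TCP orientation.
- manip.current_force(): force on the tool from outside, world axes, zero at the start.
- manip.current_wrist_torque(): the same for the moment, N m.
- manip.current_finger_gap(): finger opening in m.
Only numpy, scipy, OpenCV 4.12 (cv2) and the standard library are available. Lean on these libraries where they do the work, as an engineer would, in place of code of your own. Each camera call takes 0.05 s, during which the arm holds its last target. There are 200 camera calls.

## Working session

There is one attempt and no reset: what is moved stays moved. The work goes in short steps, each a Python script; the robot and the scene stay as the last script left them, time stands still between calls to the robot, and variables do not carry over. Pictures are saved under pics/ and viewed, about 8 in all and at most 12, crops included, and the job is handed in when it is done.

```bash
ls; mkdir -p pics; python3 - <<'E'
from bench import manip, effector, viewer
import cv2
for n in("scene","top"):
    im=viewer.get_image(n); cv2.imwrite(f"pics/{n}0.png",im[:,:,::-1]); print(n,viewer.get_calibration(n))
print(manip.current_clock(),manip.current_tool_pos(),manip.current_tcp_rot(),manip.grip_depth)
E
```

```text
pics
scene {'vfov': 43.022161160848476, 'cx': 318.89435519882363, 'cy': 244.9372183732782, 'eye': array([ 1.43155107, -0.74615954,  1.17067811]), 'attitude': array([ 0.83299821,  0.36395297, -0.1730464 , -0.37908726])}
top {'vfov': 55.08587537582811, 'cx': 320.4987202587796, 'cy': 246.76601435916666, 'eye': array([0.42296023, 0.02533678, 1.13327712]), 'attitude': array([-0.70297098,  0.70837527, -0.03417633,  0.05355613])}
0.1 [ 0.16426837 -0.62823949  0.2257789 ] [ 7.91532302e-01 -6.11126671e-01 -6.84260453e-04 -5.82454636e-04] 0.0188
```

View pics/scene0.png

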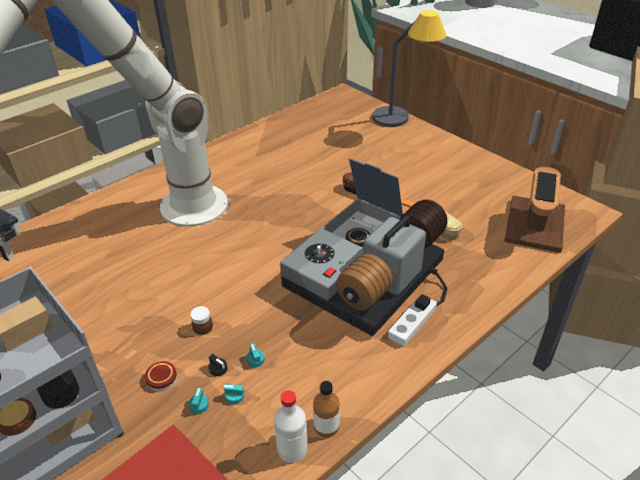

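View pics/top0.png

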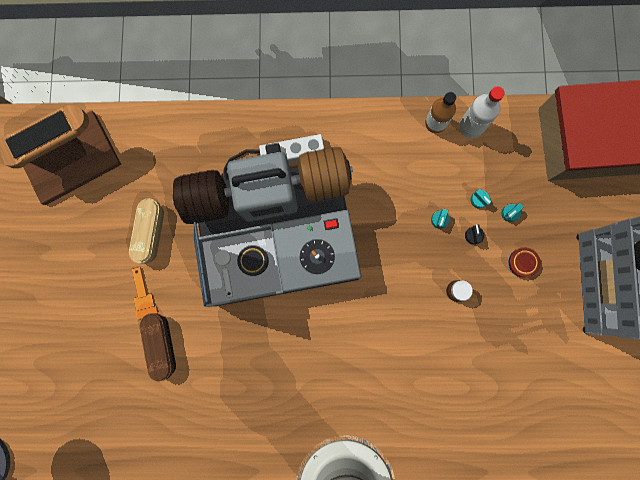

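The views show the buffer with its lid open (scene ~(375,185)), the shaft at top (318,257) / scene (320,252), and the black knob at top (475,235) / scene (217,365). The turquoise decoys stand around the knob. Next I'll view enlarged crops.

```bash
cat > h.py <<'E'
import numpy as np, cv2
from scipy.spatial.transform import Rotation as R
from bench import manip, effector, viewer
def ray(n,u,v):
    c=viewer.get_calibration(n); f=240/np.tan(np.radians(c["vfov"]/2))
    d=R.from_quat(c["attitude"]).apply([(u-c["cx"])/f,(v-c["cy"])/f,1]); return c["eye"],d/np.linalg.norm(d)
def onz(n,u,v,z):
    e,d=ray(n,u,v); return e+d*(z-e[2])/d[2]
def tri(a,b):  # a=scene px, b=top px
    (e1,d1),(e2,d2)=ray("scene",*a),ray("top",*b)
    s=np.linalg.lstsq(np.c_[d1,-d2],e2-e1,rcond=None)[0]
    p,q=e1+s[0]*d1,e2+s[1]*d2
    return (p+q)/2,np.linalg.norm(p-q)
def proj(n,p):
    c=viewer.get_calibration(n); f=240/np.tan(np.radians(c["vfov"]/2))
    q=R.from_quat(c["attitude"]).inv().apply(np.asarray(p)-c["eye"])
    return np.array([c["cx"]+f*q[...,0]/q[...,2],c["cy"]+f*q[...,1]/q[...,2]]).T
def crop(im,u,v,w,h,s): # upscaled crop
    return cv2.resize(im[v:v+h,u:u+w],None,fx=s,fy=s,interpolation=cv2.INTER_CUBIC)
E
python3 - <<'E'
from h import *
t=cv2.imread("pics/top0.png");s=cv2.imread("pics/scene0.png")
# 4 tiles of 400x300
A=crop(t,455,215,40,40,7.5); B=crop(s,197,345,40,40,7.5); C=crop(t,295,235,45,45,300/45); D=crop(s,297,230,45,45,300/45)
a=[cv2.resize(x,(300,300)) for x in(A,B,C,D)]
cv2.imwrite("pics/c1.png",np.vstack([np.hstack(a[:2]),np.hstack(a[2:])]))
L=crop(s,280,150,180,150,4.4);cv2.imwrite("pics/c2.png",L[:600])
T=crop(t,180,190,190,125,4);cv2.imwrite("pics/c3.png",T)
E
```

```text
(no output)
```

View pics/c1.png

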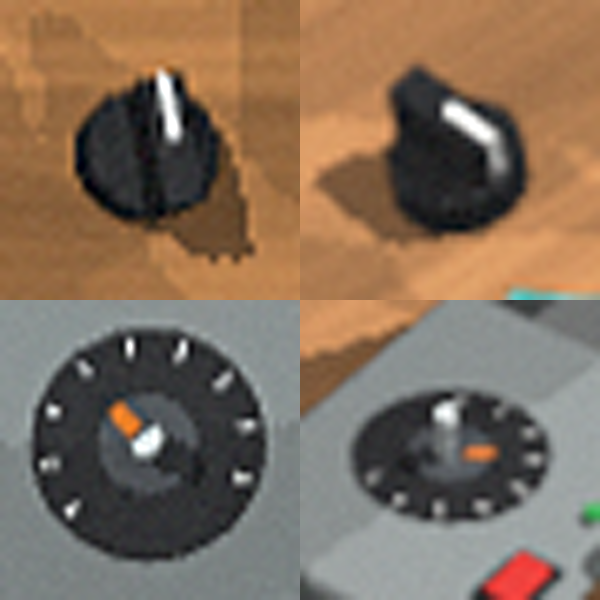

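View pics/c3.png

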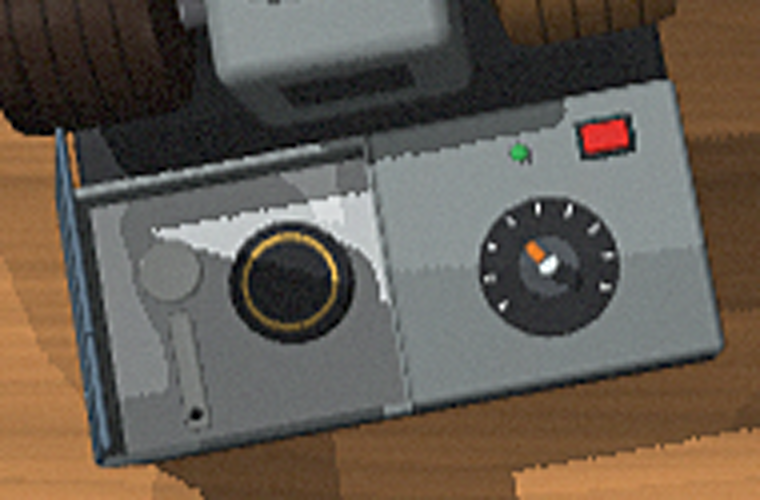

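View pics/c2.png

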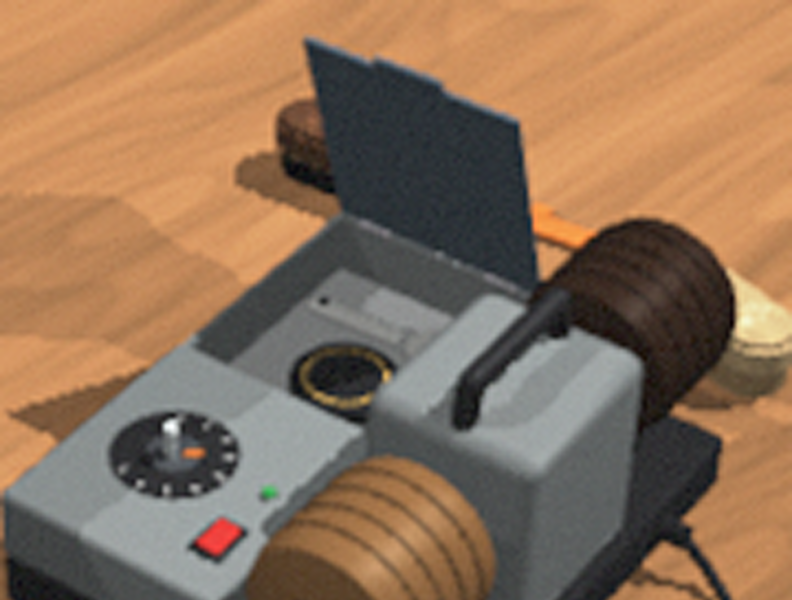

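Both knob crops show its white line pointing roughly to +x. The orange shaft mark points up-left in the top view (~(313,252)). The lid's free edge shows clearly in the scene view. Now for the measurements.

```bash
cat > m.py <<'E'
from h import *
t=cv2.imread("pics/top0.png");s=cv2.imread("pics/scene0.png")
def cen(im,box,f,wt=None):
    u,v,w,h=box; r=im[v:v+h,u:u+w].astype(int); hsv=cv2.cvtColor(im[v:v+h,u:u+w],cv2.COLOR_BGR2HSV).astype(int)
    m=f(r,hsv).astype(float); 
    ys,xs=np.nonzero(m); w_=m[ys,xs]
    c=np.array([u+np.average(xs,weights=w_),v+np.average(ys,weights=w_)])
    P=np.c_[xs,ys]-(c-[u,v]); l,V=np.linalg.eigh((P*w_[:,None]).T@P)
    return c,V[:,1],len(xs)
S=(295,235,45,45);SS=(297,230,45,45);K=(455,215,40,40);KS=(197,345,40,40)
orange=lambda r,h:np.clip((h[...,1]-90)/100,0,1)*((h[...,0]>5)&(h[...,0]<22)&(h[...,2]>90))
white=lambda r,h:np.clip((h[...,2]-110)/120,0,1)*(h[...,1]<70)
if __name__=="__main__":
    # dial outer ellipse
    for n,im,b in(("top",t,S),("scene",s,SS)):
        u,v,w,h=b; g=cv2.cvtColor(im[v:v+h,u:u+w],cv2.COLOR_BGR2GRAY)
        m=cv2.morphologyEx((g<85).astype(np.uint8),cv2.MORPH_CLOSE,np.ones((7,7)))
        cs=max(cv2.findContours(m,cv2.RETR_EXTERNAL,cv2.CHAIN_APPROX_NONE)[0],key=cv2.contourArea)
        e=cv2.fitEllipse(cs); c=np.array(e[0])+[u,v]; print(n,"dial",c,e[1],onz(n,*c,0.1))
        o=cen(im,(int(c[0])-14,int(c[1])-14,28,28),orange); print(" orange",o,onz(n,*o[0],.102))
        wt=cen(im,(int(c[0])-5,int(c[1])-12 if n=="scene" else int(c[1])-6,10,12),lambda r,h:np.clip((h[...,2]-170)/60,0,1)*(h[...,1]<60));print(" tip",wt,onz(n,*wt[0],.123))
    for n,im,b in(("top",t,(467,222,18,14)),("scene",s,(213,355,16,16))):
        o=cen(im,b,white);print(n,"line",o, onz(n,*o[0],.038))
        u,v,w,h=b
        print(cv2.cvtColor(im[v:v+h,u:u+w],cv2.COLOR_BGR2GRAY))
    # deck corners
    for uv in((360,277),(205,305.5),(282,292.7)): print("front",onz("top",*uv,.1))
    for uv in((307,40),(520,123),(343,215),(533,290)): print("lidscene",280+uv[0]/4.4,150+uv[1]/4.4)
E
python3 m.py
```

```text
top dial [316.8014946  256.49306107] (33.600040435791016, 34.3493766784668) [0.52999552 0.06181769 0.1       ]
 orange (array([313.22370173, 252.40479361]), array([0.59651908, 0.80259889]), 19) [0.53913264 0.06978018 0.102     ]
 tip (array([316.64497041, 255.77514793]), array([-0.76610759,  0.64271235]), 12) [0.52920949 0.06134364 0.123     ]
scene dial [318.9451046  252.95471001] (18.25878143310547, 28.174762725830078) [0.5301149  0.06130992 0.1       ]
 orange (array([317.88159112, 248.13135985]), array([-0.80966529, -0.58689191]), 19) [0.51550305 0.0708673  0.102     ]
 tip (array([318.35064935, 246.57467532]), array([-0.86204621, -0.50682969]), 8) [0.52974914 0.05991023 0.123     ]
top line (array([476.97417355, 228.53305785]), array([0.18863081, 0.98204807]), 21) [ 0.60016811 -0.31910628  0.038     ]
[[126 127 136 150 148 145 147 144 146 145 144 143 145 148 142 146 146 146]
 [126 123 118 128 129 142 140 140 138 135 140 149 144 141 140 136 140 137]
 [125 128 124 127 125 134 131 149 143 195 107  92 122 151 139 144 141 139]
 [130 131 131 132 136 137  92 103  74 254 188  36  91 152
[... 1577 characters left out ...]
3  33  32  34  32  36  34 142 143  80  44  45 118 139]
 [ 35  37  36  24  35  34  35  23  22 127 160 106  41  37 111 137]
 [ 35  35  32  32  28  34  28  28  32  98 135  98  41  33  98 132]
 [ 35  40  36  32  33  30  35  31  30  73  81  60  35  32  87 123]
 [ 40  35  30  36  37  41  33  26  25  50  56  43  31  39 102 130]
 [ 39  36  39  33  39  40  40  50  49  40  43  37  31  39 111 136]]
front [ 0.48297717 -0.034768    0.1       ]
front [0.42169059 0.31335302 0.1       ]
front [0.44913187 0.14025338 0.1       ]
lidscene 349.77272727272725 159.0909090909091
lidscene 398.1818181818182 177.95454545454544
lidscene 357.95454545454544 198.86363636363637
lidscene 401.1363636363636 215.9090909090909
```

```bash
cat > m2.py <<'E'
from m import *
np.set_printoptions(precision=4,suppress=True)
oc=cen(s,(321,249,9,8),orange); ot=cen(t,(308,247,12,9),orange); print("orange",oc,ot)
po,e=tri(oc[0],ot[0]); print("orange tri",po,e)
dl,e=tri((318.945,252.955),(316.80,256.49)); print("dial tri",dl,e)
tp,e=tri((318.6,246.3),(317.0,255.8)); print("tip tri",tp,e)
for n,o,c in(("top",ot,(316.80,256.49)),("scene",oc,(318.945,252.955))):
    a=onz(n,*o[0],.102); b=onz(n,*c,.1); d=a-b; print(n,"shaft yaw",np.degrees(np.arctan2(d[1],d[0])),np.hypot(*d[:2]))
    d=onz(n,*(o[0]+o[1]*3),.102)-onz(n,*(o[0]-o[1]*3),.102); print("  pca",np.degrees(np.arctan2(d[1],d[0])))
# knob
k0,e0=tri((216.2,359.1),(477.6,232.6)); k1,e1=tri((221.6,362.7),(476.4,224.2)); print("knob line tri",k0,e0,k1,e1)
for n,im,b in(("top",t,(467,223,18,11)),("scene",s,(215,357,8,7))):
    o=cen(im,b,white); d=onz(n,*(o[0]+o[1]*3),.038)-onz(n,*(o[0]-o[1]*3),.038); print(n,"line yaw",np.degrees(np.arctan2(d[1],d[0])),onz(n,*o[0],.038))
for n,p in(("top",(476.3,223.9)),("scene",(221.9,363.2))): print(n,"line_end",onz(n,*p,.038))
# buffer & lid
yaw=np.arctan2(.0613,.348); Rb=R.from_euler("z",yaw); o=np.r_[dl[:2],0]-Rb.apply([-.085,-.09,.0])
print("buf",o,np.degrees(yaw)); 
from scipy.optimize import least_squares
uv=np.array([[349.8,159.1],[398.2,178.0]])
th=least_squares(lambda th:(proj("scene",o+Rb.apply([[x,.177-.172*np.cos(th[0])+.003*np.sin(th[0]),.0945+.172*np.sin(th[0])+.003*np.cos(th[0])] for x in(-.149,.009)]))-uv).ravel(),[1.1])
print("lid",th.x,th.fun); np.save("buf.npy",[*o[:2],yaw,th.x[0]])
print(proj("scene",o+Rb.apply([[-.149,.177,.0995],[.009,.177,.0995],[-.15,-.18,.1],[.01,-.18,.1]])),proj("top",o+Rb.apply([[-.15,.18,.1],[-.15,-.18,.1]])))
E
python3 m2.py
```

```text
orange (array([323.8432, 252.5   ]), array([-0.9997,  0.0254]), 11) (array([313.2237, 252.4048]), array([0.5965, 0.8026]), 19)
orange tri [0.5393 0.07   0.1022] 0.0006916694347510855
dial tri [0.5299 0.0617 0.0997] 0.0003378367281998058
tip tri [0.5293 0.0608 0.1231] 0.0005966175775087151
top shaft yaw 41.08009346834196 0.012112293011602897
  pca -143.85658006366756
scene shaft yaw 44.78868329939883 0.013022008126737872
  pca -131.07243810272354
knob line tri [ 0.59   -0.3208  0.0376] 0.0012553202683092866 [ 0.6097 -0.3184  0.0404] 0.0021134041433378114
top line yaw -172.0256522657471 [ 0.6002 -0.3191  0.038 ]
scene line yaw -170.5167434335061 [ 0.5986 -0.3194  0.038 ]
top line_end [ 0.6114 -0.318   0.038 ]
scene line_end [ 0.6089 -0.3186  0.038 ]
buf [0.598  0.1651 0.    ] 9.990133283046898
lid [1.2673] [-1.5231 -1.2573 -0.827  -0.6901]
[[356.7461 196.6008]
 [402.4219 216.2236]
 [278.343  261.2775]
 [327.2354 287.134 ]] [[203.6539 306.6815]
 [361.5523 277.6344]]
```

```bash
cat >> h.py <<'E'
def down(psi): return (R.from_euler("z",psi)*R.from_euler("x",np.pi)).as_quat()
def near(psi): # equivalent jaw yaw with joint 7 in range is chosen by trying both
    return psi
try:
    bx,by,byaw,lid0=np.load("buf.npy")
    B=lambda x,y,z:np.array([bx,by,0])+R.from_euler("z",byaw).apply([x,y,z])
except FileNotFoundError: pass
E
python3 - <<'E'
from h import *
np.set_printoptions(precision=3,suppress=True)
def pt(th,off): # corner on outer face at r=.135; TCP 9.5 mm further +y
    r=.135; h=.005+off
    return B(-.095,.177-r*np.cos(th)+h*np.sin(th)+.0095,.0945+r*np.sin(th)+h*np.cos(th))
effector.close(10)
p0=pt(lid0,.035)
for q in (byaw,byaw+np.pi):
    j=manip.solve_ik(p0,down(q)); print(q,j)
    if j is not None: break
manip.move_pose([.35,-.45,.42],manip.current_tcp_rot())
manip.move_pose(p0+[0,0,.12],down(q))
manip.servo_line(p0,vel=.15)
print(manip.current_clock(),manip.current_force())
for th in np.linspace(lid0,0,9): 
    manip.servo_line(pt(th,-.002),vel=.1); print(round(th,2),manip.current_force())
print(manip.current_tool_pos(),manip.current_clock())
E
```

```text
0.17436071850223897 [ 0.234  0.685 -1.299  1.716  0.688  1.287 -1.043]
6.5 [0.717 0.25  0.629]
1.27 [-0.48  -0.612  0.02 ]
1.11 [-0.344  1.135 -0.037]
0.95 [0.317 0.081 0.28 ]
0.79 [ 0.931  0.281 -0.028]
0.63 [-0.34   0.282 -0.031]
0.48 [0.156 0.379 0.078]
0.32 [-0.359 -0.097  1.007]
0.16 [-1.585  0.138 -0.665]
0.0 [-3.532 -1.457 19.607]
[0.497 0.201 0.099] 9.95
```

```bash
python3 - <<'E'
from h import *
np.set_printoptions(precision=3,suppress=True)
p=manip.current_tool_pos(); manip.servo_line([p[0]-.01,p[1],.3],vel=.25)
effector.open_jaws()
for s in(90,-90):
    print(s,manip.solve_ik([.59,-.3208,.15],down(np.radians(8.5+s))),manip.solve_ik([.5297,.0613,.16],down(np.radians(42.5+s))))
manip.move_pose([.42,-.1,.4],down(np.radians(8.5-90)))
for n in("scene","top"): cv2.imwrite(f"pics/{n}1.png",viewer.get_image(n)[:,:,::-1])
print(manip.current_clock())
t=cv2.imread("pics/top1.png");s=cv2.imread("pics/scene1.png")
cv2.imwrite("pics/v1.png",np.hstack([crop(s,200,130,260,260,1.53),crop(t,180,150,320,320,1.24)]))
E
```

```text
90 [ 1.148  0.884 -1.135  1.542  0.829  1.257  1.606] [ 0.797  0.807 -1.377  1.89   0.857  1.214  1.432]
-90 [ 1.016  0.741 -0.855  1.547  0.598  1.132 -1.392] [ 0.437  0.441 -0.748  1.899  0.368  0.943 -1.313]
13.7Traceback (most recent call last):
  File "<stdin>", line 11, in <module>
    return _nx.concatenate(arrs, 1, dtype=dtype, casting=casting)
           ~~~~~~~~~~~~~~~^^^^^^^^^^^^^^^^^^^^^^^^^^^^^^^^^^^^^^^
ValueError: all the input array dimensions except for the concatenation axis must match exactly, but along dimension 0, the array at index 0 has size 398 and the array at index 1 has size 397
```

```bash
python3 - <<'E'
from h import *
t=cv2.imread("pics/top1.png");s=cv2.imread("pics/scene1.png")
cv2.imwrite("pics/v1.png",np.hstack([cv2.resize(s[130:390,200:460],(400,400)),cv2.resize(t[150:470,180:500],(400,400))]))
E
```

```text
(no output)
```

View pics/v1.png

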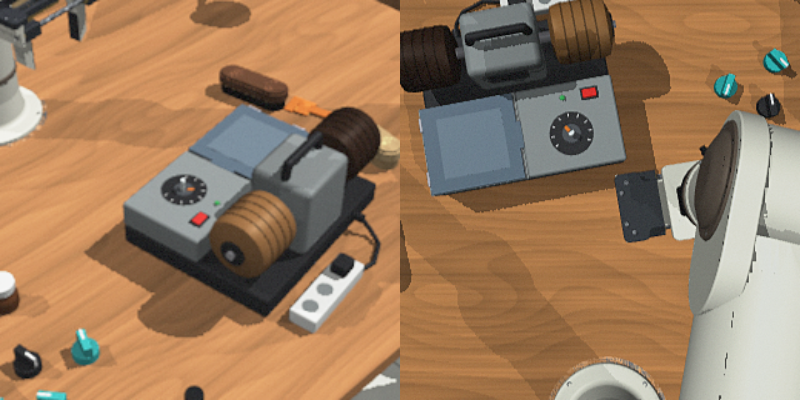

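The lid is shut flat (scene crop ~(245,140), top crop ~(475,140)) and the knob hasn't moved. Next I'll grasp it.

```bash
python3 - <<'E'
from h import *
np.set_printoptions(precision=4,suppress=True)
d=down(np.radians(8.5-90))
manip.move_pose([.5897,-.3211,.12],d)
manip.servo_line([.5897,-.3211,.0195],vel=.1)
print("F",manip.current_force())
effector.close(30); print("gap",manip.current_finger_gap(),manip.current_tool_pos())
manip.servo_line([.5897,-.3211,.20],vel=.15)
print("gap",manip.current_finger_gap(),manip.current_force())
manip.move_pose([.5297,.0613,.19],down(np.radians(42.5-90)))
print(manip.current_tool_pos(),manip.current_clock())
for n in("scene","top"): cv2.imwrite(f"pics/{n}2.png",viewer.get_image(n)[:,:,::-1])
t=cv2.imread("pics/top2.png");s=cv2.imread("pics/scene2.png")
cv2.imwrite("pics/v2.png",np.hstack([cv2.resize(s[200:280,280:360],(400,400),interpolation=2),cv2.resize(t[200:300,270:370],(400,400))]))
E
```

```text
F [ 0.6584  0.2018 -0.2616]
gap 0.01329716080180167 [ 0.5897 -0.3211  0.0195]
gap 0.01401687997284991 [ 0.0265 -0.0837 -0.0876]
[0.5307 0.0594 0.1899] 20.3
```

View pics/v2.png

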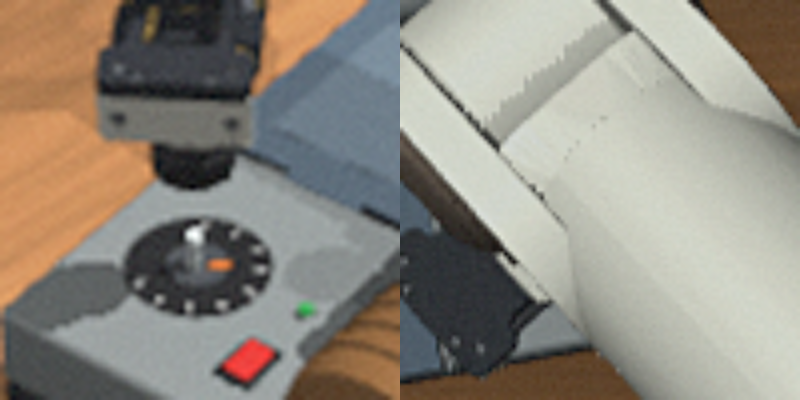

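The knob is held and sits centred over the shaft in the scene view: base spans u=153–236 in the crop and the shaft is at u=195. The arm hides it from the top camera, so I'll check the depth direction from the scene silhouette.

```bash
python3 - <<'E'
from h import *
np.set_printoptions(precision=2,suppress=True,linewidth=200)
manip.sleep(.2)
p=manip.current_tool_pos(); r=R.from_quat(manip.current_tcp_rot()).as_matrix()
print(p.round(4),r, manip.current_clock())
s=viewer.get_image("scene"); g=cv2.cvtColor(s,cv2.COLOR_RGB2GRAY)
print(g[226:242,308:331])
a=np.linspace(0,2*np.pi,200)
for z in(p[2]-.0195,p[2]-.0025):
    c=proj("scene",np.c_[p[0]+.022*np.cos(a),p[1]+.022*np.sin(a),0*a+z]); print(z,c.min(0),c.max(0))
E
```

```text
[0.53 0.06 0.19] [[ 0.67 -0.74 -0.  ]
 [-0.74 -0.67  0.  ]
 [-0.   -0.   -1.  ]] 20.6
[[111 112 116 113 117 117 112 113 110 115 113 116 113 114 114 111 115 111 109 115 115 112 121]
 [113 116 107 101 104 104 111 112 114 117 115 116 116 117 115 116 117 113 110 112 114 110 132]
 [136 140 102  61  64  73  93 102 105 104 105 102 104 109 119  98  88  88  96 106 111 114 125]
 [145 147 102  22  30  41  57  63  66  70  77  68  66  73  85  69  43  52  62  70  89  95 107]
 [143 147  96  31  33  27  35  37  28  28  38  34  34  28  35  43  51  47  29  55  58  59  81]
 [141 143  96  28  38  40  41  34  31  36  27  25  30  31  46  55  54  42  26 106 111  79  54]
 [154 148 100  28  27  35  41  42  32  36  31  43  41  38  47  47  43  31  44 126 141 133 113]
 [160 163 120  57  25  27  36  33  30  29  31  24  43  38  32  24  34  32  69 134 150 142 138]
 [161 166 148  90  17  24  21  34  33  26  29  31  26  25  31  35  31  26 118 155 162 155 146]
 [160 159 154 119  58  25  26  27  27  30  28  20  24  33  22  32  38 107 156 165 163 160 156]
 [154 144 141 149 140 102  48  27  25  23  21  27  22  24  41  65 116 158 166 163 161 164 164]
 [145 142 156 163 168 150 136 113 102  89  72  75  74  94 122 139 158 163 162 160 159 161 165]
 [149 158 162 161 163 164 167 159 153 148 143 144 143 146 161 165 164 162 161 163 165 161 163]
 [162 167 165 159 162 161 161 162 164 164 165 166 162 164 163 162 161 161 164 160 163 163 161]
 [161 163 161 161 164 158 164 162 162 162 161 162 164 164 164 163 164 161 160 162 160 165 161]
 [161 161 162 162 162 163 162 161 160 161 167 163 163 164 159 160 162 163 161 163 165 160 163]]
0.17041558059555267 [309.82 227.22] [326.89 238.1 ]
0.18741558059555266 [309.68 222.11] [326.87 232.96]
```

```bash
cat >> h.py <<'E'
def lower(x,y,z0,z1,fmax,step=.001,verbose=True,vel=.03):
    "step down at (x,y); stop when the upward force exceeds fmax"
    z=z0
    while z>z1:
        z-=step; manip.servo_line([x,y,z],vel=vel); f=manip.current_force(); p=manip.current_tool_pos()
        if verbose: print(f"cmd {z:.4f} pos",p.round(4),"F",f.round(1),"M",manip.current_wrist_torque().round(2))
        if f[2]>fmax: return False
    return True
E
python3 - <<'E'
from h import *
np.set_printoptions(suppress=True)
manip.servo_line([.5297,.0613,.148],ori=down(np.radians(42.5-90)),vel=.06)
manip.sleep(.3); print(manip.current_tool_pos().round(4),manip.current_force().round(2))
print(lower(.5297,.0613,.145,.1385,2.5), manip.current_clock())
E
```

```text
[0.5299 0.0613 0.1483] [-0.11 -0.95 -0.63]
cmd 0.1440 pos [0.5295 0.0612 0.1437] F [-0.3 -0.5 -0.2] M [-0.05 -0.05  0.07]
cmd 0.1430 pos [0.5297 0.0613 0.1429] F [-0.1  0.  -0.8] M [-0.05 -0.02 -0.01]
cmd 0.1420 pos [0.5297 0.0613 0.1419] F [-0.4  0.3 -0.4] M [-0.01 -0.03  0.  ]
cmd 0.1410 pos [0.5297 0.0613 0.1409] F [-0.3  0.2 -0.2] M [-0.04 -0.    0.03]
cmd 0.1400 pos [0.5297 0.0613 0.1399] F [-0.3 -0.3 -0.2] M [ 0.03 -0.06 -0.04]
cmd 0.1390 pos [0.5299 0.0613 0.1391] F [ 1.5 -0.9  0. ] M [-0.02 -0.18  0.  ]
cmd 0.1380 pos [0.53   0.0613 0.1381] F [ 2.   0.3 -0.5] M [-0.   -0.34  0.04]
True 23.5833
```

```bash
python3 - <<'E'
from h import *
x,y,z=.5297,.0613,.138
f=manip.current_force()
for i in range(12):
    x+=np.clip(f[0]*.0002,-.0005,.0005); y+=np.clip(f[1]*.0002,-.0005,.0005); z-=.001
    manip.servo_line([x,y,z],vel=.03); f=manip.current_force()
    print(f"cmd {x:.4f} {y:.4f} {z:.4f} pos",manip.current_tool_pos().round(4),"F",f.round(1),"M",manip.current_wrist_torque().round(2))
    if f[2]>2.6: break
print(manip.current_clock(),manip.current_finger_gap())
E
```

```text
cmd 0.5301 0.0614 0.1370 pos [0.5302 0.0612 0.1369] F [ 1.5 -0.4 -1.8] M [-0.07 -0.37  0.01]
cmd 0.5304 0.0613 0.1360 pos [0.5302 0.0613 0.1358] F [ 0.4  0.  -1.1] M [-0.1  -0.11 -0.03]
cmd 0.5305 0.0613 0.1350 pos [0.5303 0.0613 0.1349] F [ 0.4 -0.2 -0.6] M [-0.06  0.    0.02]
cmd 0.5306 0.0612 0.1340 pos [0.5304 0.0613 0.1339] F [-0.2 -0.5 -0.1] M [-0.06 -0.01 -0.01]
cmd 0.5305 0.0611 0.1330 pos [0.5305 0.0611 0.1329] F [-0.1  0.1 -0.6] M [ 0.01 -0.03 -0.03]
cmd 0.5305 0.0612 0.1320 pos [0.5305 0.0612 0.1319] F [ 0.3 -0.5 -0.6] M [-0.07 -0.01 -0.  ]
cmd 0.5306 0.0611 0.1310 pos [0.5305 0.061  0.1309] F [-0.1  0.5 -1.1] M [-0.03 -0.06 -0.02]
cmd 0.5306 0.0612 0.1300 pos [0.5305 0.0612 0.1299] F [-0.3 -0.2 -0.9] M [-0.01 -0.08 -0.  ]
cmd 0.5305 0.0611 0.1290 pos [0.5304 0.0611 0.1289] F [ 0.4 -0.   0.1] M [-0.05 -0.08  0.05]
cmd 0.5306 0.0611 0.1280 pos [0.5307 0.0611 0.1281] F [ 0.8 -0.7  0.6] M [-0.01  0.01  0.01]
cmd 0.5307 0.0610 0.1270 pos [0.5308 0.0612 0.1272] F [-1.4  0.2  2.8] M [-0.01  0.22  0.04]
26.3333 0.013931012713682144
```

It slid fully onto the shaft and the spring force starts where expected. Now I'll press in to the stop.

```bash
python3 - <<'E'
from h import *
print(lower(.5306,.0611,.127,.118,14), manip.current_clock(),manip.current_finger_gap())
manip.sleep(1.0); print(manip.current_tool_pos().round(4),manip.current_force().round(1))
for n in("scene","top"): cv2.imwrite(f"pics/{n}3.png",viewer.get_image(n)[:,:,::-1])
t=cv2.imread("pics/top3.png");s=cv2.imread("pics/scene3.png")
cv2.imwrite("pics/v3.png",np.hstack([cv2.resize(s[180:300,280:400],(400,400)),cv2.resize(t[150:350,150:350],(400,400))]))
E
```

```text
cmd 0.1260 pos [0.5307 0.0612 0.1261] F [-1.5 -0.2  4.3] M [-0.03  0.19 -0.04]
cmd 0.1250 pos [0.5307 0.0611 0.1251] F [-0.8  0.2  4.8] M [ 0.01  0.2  -0.01]
cmd 0.1240 pos [0.5307 0.0612 0.1242] F [-1.6  0.6  6.2] M [-0.12  0.27 -0.01]
cmd 0.1230 pos [0.5308 0.0612 0.1233] F [-1.4  0.   8.1] M [-0.09  0.33 -0.06]
cmd 0.1220 pos [0.5308 0.0612 0.1228] F [-2.9 -0.3 11.8] M [-0.26  0.65 -0.  ]
cmd 0.1210 pos [0.531  0.0613 0.1226] F [-4.5 -2.4 19.5] M [-0.47  1.21 -0.08]
False 27.8333 0.013843827764248738
[0.531  0.0613 0.1226] [-5.5 -1.3 18.5]
```

View pics/v3.png

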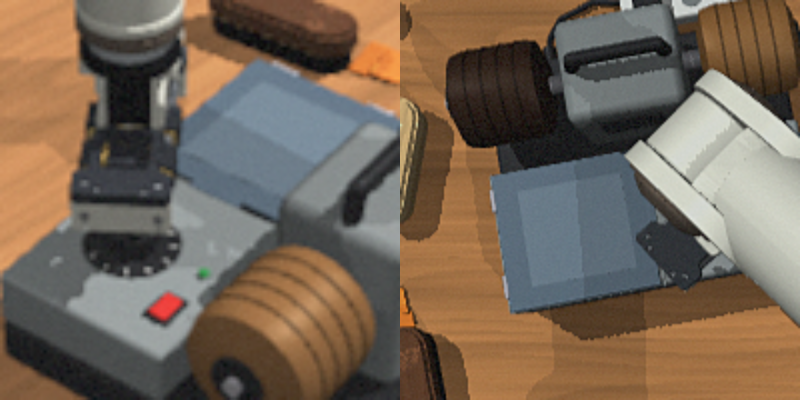

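The lid is shut flat, and the knob is on the shaft and held by the gripper. The force rose from 3 to 8 N over about 5 mm, then climbed steeply at the stop and held at 18.5 N.

```bash
python3 - <<'E'
from h import *
print(manip.current_force().round(1),manip.current_finger_gap(),manip.current_clock()); manip.hand_in()
E
```

```text
[-5.9 -1.9 18.4] 0.013701532105521507 28.9333
the job is handed in; nothing more can be done
```

The job is done and handed in at 28.9 s, with the lid shut and the gripper still holding the knob pressed in. `hand_in` gave no verdict.

- **Lid:** I pushed it down along its arc to its stop. The fingertips ended at 99 mm with about 20 N, and the last picture shows it still flat.
- **Knob:** I picked it up by the bar, turned it to match the shaft's flat at about 42.5°, and it slid fully on with almost no twist.
- **Press:** the spring force rose from about 3 to 8 N over about 5 mm, then climbed steeply at the stop. The knob was held at 18.4 N at hand-in, with a finger gap of 13.7 mm on the 14 mm bar.

**Checks that disagreed:**
- Before fitting, the scene picture put the held knob's lower edge about 1 px (roughly 3 mm) off the prediction. The fit itself needed only about a 1 mm sideways correction.
- The two cameras gave shaft angles of 41.1° and 44.8°, and I used a value in between.

I did not measure the tins, jar, brushes, applicator and scraper again at the end. I saw no sign that any had been moved. The polish tin and applicator are under the shut lid, so I couldn't see them.

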